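# Rock the sorter gate over and feed the balls down the other chute

### The arm

A 7-joint arm with a two-finger parallel gripper is mounted at the origin on the work surface. World frame = base frame: x ahead of the robot, y to its left, z up, the work surface at z = 0. Lengths are in mm, angles in rad, forces in N, time in s.
With the tool pointing down it reaches from about 400 to 875 mm from the base axis. Payload 4.4 kg.
Tool frame: the origin (TCP) lies at the very end of the fingers, on their centre line; the grasp point (between the pads) lies 19 mm behind it; y points along the fingers, x is the direction in which the jaws open and shut, and the axes are right-handed (so a half turn about y gives the same grasp; the last joint's range is limited). The gripper opens to 85 mm and grips with 20 to 120 N. Pads are 22 mm wide; open, the fingers measure 114 mm over their backs; the gripper's body (76 mm by 85 mm) begins 54 mm behind the grasp point. The pads swing forward as they close: fully open they stand 13 mm farther back than shut.
Start: joints at [-1.363, 0.628, 0.038, 1.517, -0.027, 0.996, -0.02], TCP at [175.73, 625.809, 231.313] pointing down, gripper open.
Joint ranges: [-3.06, 3.06], [-0.37, 2.12], [-1.25, 1.32], [0.18, 2.47], [-1.1, 4.24], [0.23, 1.98], [-2.94, 2.94]. Speed limits (rad/s): [2.57, 2.57, 3.14, 3.14, 3.14, 3.14, 3.14].

### API

Orientations are given as [roll, pitch, yaw] about the fixed x, y, z axes, in that order (R = Rz(yaw) Ry(pitch) Rx(roll)).
In Python, from cell import readout, eyes, finish_job gives the robot as it stands. The module is installed in compiled form; this text tells all that it offers.
- The arm moves only by the tool apply_moves, never from a script. Its argument "commands" is a list that holds one entry, the list of rows, each a list of 6 numbers: the shift along the tool's x, y, z in units of 0.04 m (1.0 is 0.04 m), then the turn, a rotation vector about the tool's x, y, z in units of 5 degrees (1.0 is 5 degrees). A call has 1 to 8 rows; each row shifts and turns the pose as measured when the row begins, along the tool's axes as they then stand; what a row does not reach is not made up. A row lasts 1/12 s, in which the tool goes at most 41.7 mm and 7.16 degrees, less where a joint would pass 70% of its speed; a pose out of reach is approached as far as the arm can. A call with a number of a shift or a turn outside -1 to 1 is refused whole. A call with a gripper value outside its range is refused whole. "claw" is the finger opening in mm, from 0 to 85.4, set as the call begins (left out, the last holds). The fingers move at their own pace and stop on an object; the grip force is fixed at half the most. Time passes only in rows, so rows that do not move let the fingers close. It gives the time, the measured TCP pose, the force and the opening at its end, in the units of the state.
- readout.read_state(): the state, without advancing time (a new reading comes with each control period).
- eyes.get_image(name): name is "scene" or "top" or "wrist"; returns a dict with "image" (384x512x3 uint8, red, green, blue), "mtx" (3x3 intrinsics, pixels), "k1" (the pictures are not rectified: a ray, as slopes to the right and down, at radius r is drawn at 1 + k1 r^2 times it, then the intrinsics apply), "rvec" (rotation vector, rad) and "tvec" (3), from world to camera coordinates, as OpenCV has them. Camera axes: x right, y down, z forward; pixel columns grow to the right and rows downward; lengths in mm; the calibration is good to about 2 mm. A picture is of the moment at which its call begins. There is no depth.
- finish_job(): hands the job in, once; it reports no verdict.
The state is a dict: "clock": time; "qpos": joint angles; "qd": joint speeds; "tau": joint torques, N m; "eef_pos": TCP position; "tool_rot": TCP orientation; "force": force on the tool from outside, world axes, zero at the start; "torque": the same for the moment, N m; "width": finger opening in mm.
Only numpy, scipy, OpenCV 4.12 (cv2) and the standard library are available. Lean on these libraries where they do the work, as an engineer would, in place of code of your own. Each camera call takes 0.05 s, during which the arm holds its last target. There are 200 camera calls.

### The job

The seesaw gate of the plywood sorter is tipped towards one of its two chutes: press down the thumb plate at its raised end with your fingertips until the gate rocks over its pivot and rests tipped the other way. Then push the two wooden balls forward off the feed ledge from behind, so that they drop into the gate and both roll by themselves down to the end of this other chute. Only press and push: do not lift, carry or guide the balls by hand, and leave the glue bottle, tape roll, tin and screwdriver alone.

Things in the scene. Friction and masses are not known exactly. Their poses are not given: they have to be found in the camera images.
- sorter: Fixed plywood ball sorter, base board 170 x 660 x 12 mm. Origin: on the table top, straight below the gate's pivot axis, mid-gate; x points from the feed ledge across the gate, y along the gate to the left chute, z up. The ledge stands behind the gate (-x side, x -125 to -34 mm, y = 0), the chutes slope down to left (+y) and right (-y).
- ledge_front (a point): Middle of the front edge of the feed ledge's floor, sorter x -34, y 0, 162 mm high. The ledge is a channel along x, 91 mm long, open at the back, falling 0.07 rad to the front; inner width 46 mm, 60 mm overall, side walls 8 mm above its floor. Over its last 16 mm the floor rises 3.4 mm to a lip at 162 mm that holds the balls back; a push of 1 to 3 N takes them over. Nothing stands behind the ledge.
- left_end (a point): Floor of the left catch chute at its end stop, sorter y +309 mm, 46 mm high. Each chute begins at 112 mm from the middle, 88 mm high, and slopes down to its closed end; inner width 50 mm, walls 29 mm. Balls that have run down lie with centres about 285 and 245 mm from the middle.
- right_end (a point): The same point of the right catch chute (sorter y -309 mm).
- gate (a joint): Tilt of the seesaw gate, rad: trough 230 mm long (along y), 52 mm wide inside, pivot axis along the sorter's x, 70 mm above the table, 60 mm below the trough's floor. Positive: left end low, feeds the left chute. Stops at +-0.26; starts on either. Top-heavy: about 2 N on the raised plate moves it; past level it falls to the other stop by itself.
- plate_left (a point): Centre of the top of the gate's left thumb plate, a flat horizontal plywood plate 56 mm (x) by 60 mm (y), 8 mm thick, on top of the gate's far wall, sticking out on the side away from the feed ledge; it turns with the gate. In the gate's own frame (origin on the pivot) at x 56, y 85, z 104 mm. About 192 mm above the table when raised, 149 mm when low.
- plate_right (a point): Centre of the top of the like thumb plate at the right end (y -85 mm in the gate's frame). The raised plate is the one to press.
- front_ball_center (a point): Centre of the front wooden ball (beech, 40 mm diameter, about 24 g), waiting on the feed ledge against the lip.
- rear_ball_center (a point): Centre of the rear wooden ball (same kind), waiting behind the front one, its centre about 92 mm behind the pivot and 182 mm above the table. Pushing it forward pushes the front one off first; it follows.
- front_ball: The front ball; its origin turns with it as it rolls: use its centre.
- rear_ball: The rear ball; its origin turns with it as it rolls: use its centre.
- glue: White glue bottle, 54 mm diameter, 150 mm tall, upright; origin under its centre. Bystander.
- tape: Roll of paper tape lying flat, 96 mm outside diameter, 36 mm high; origin under its centre. Bystander.
- tin: Small round metal tin, 70 mm diameter, 80 mm tall; origin under its centre. Bystander.
- driver: Screwdriver lying on the table. Bystander.
There are look-alikes about, which are no part of the job. What is shaped like the rear_ball but green or yellow is not meant.

How it is judged (in metres and radians):
On the way, in this order (a step that is already met when the one before it is completed fails the run):
1. the gate is rocked over to its other stop while both balls still wait on the feed ledge (distance of plate_left from where it was at the start of the episode above 0.045 m and (value of joint gate above 0.22 rad or value of joint gate below -0.22 rad) and x of each of front_ball_center, rear_ball_center in the frame of sorter below -0.04 m), for 0.2 s.
2. both balls are in the chute that the gate now feeds (distance of plate_left from where it was at the start of the episode above 0.045 m and ((value of joint gate above 0.22 rad and y of each of front_ball_center, rear_ball_center in the frame of sorter above 0.21 m and x of front_ball_center in the frame of sorter between -0.03 and 0.03 m and z of front_ball_center in the frame of sorter between 0.05 and 0.11 m and x of rear_ball_center in the frame of sorter between -0.03 and 0.03 m and z of rear_ball_center in the frame of sorter between 0.05 and 0.11 m) or (value of joint gate below -0.22 rad and y of each of front_ball_center, rear_ball_center in the frame of sorter below -0.21 m and x of front_ball_center in the frame of sorter between -0.03 and 0.03 m and z of front_ball_center in the frame of sorter between 0.05 and 0.11 m and x of rear_ball_center in the frame of sorter between -0.03 and 0.03 m and z of rear_ball_center in the frame of sorter between 0.05 and 0.11 m))), for 0.2 s.
At the end, for the whole second after the job is handed in: The gate rests within 0.04 rad of the stop opposite to the one it started on (its left thumb plate has moved over 45 mm), and both balls lie still (under 30 mm/s) in the lower half of the chute on the gate's low side, more than 210 mm from the pivot (all of step 2 and linear speed of each of front_ball, rear_ball below 0.03 m/s); the robot touches nothing.
It fails at once if a ball is lifted (centre over 205 mm above the table; it waits at about 182 mm) (height (world z) of any of front_ball_center, rear_ball_center above 0.205 m).
It fails at once if the robot touches a ball that has left the ledge and is on its way down, more than 50 mm to a side ((contact force between the arm and front_ball above 0.3 N and (y of front_ball_center in the frame of sorter above 0.05 m or y of front_ball_center in the frame of sorter below -0.05 m)) or (contact force between the arm and rear_ball above 0.3 N and (y of rear_ball_center in the frame of sorter above 0.05 m or y of rear_ball_center in the frame of sorter below -0.05 m)) or (contact force between the fingers and front_ball above 0.3 N and (y of front_ball_center in the frame of sorter above 0.05 m or y of front_ball_center in the frame of sorter below -0.05 m)) or (contact force between the fingers and rear_ball above 0.3 N and (y of rear_ball_center in the frame of sorter above 0.05 m or y of rear_ball_center in the frame of sorter below -0.05 m))).
It fails at once if a bystander is moved by more than 30 mm (distance of any of glue, tape, tin, driver from where it was at the start of the episode above 0.03 m).
It also fails if it takes over 51 s, if anything falls off the work surface, if the arm or the gripper's body presses on something with over 40 N, if the wrist force passes 120 N, or if a joint passes its speed limit or range.

## Working session

There is one attempt and no reset: what is moved stays moved. The work goes in short steps, Python scripts to look and compute and a tool call to move; the robot and the scene stay as the last step left them, time stands still between calls to the robot, and variables do not carry over. Pictures are saved under pics/ and viewed, about 8 in all and at most 12, crops included, and the job is handed in when it is done.

Besides the shell and the picture viewer there is one more tool, called after "Call:" by a JSON object that holds its "method" and its "body", one argument or row to a line. apply_moves: Moves the arm, as the interface text tells. Shifts and turns lie within -1 to 1; 1 stands for 0.04 m of shift or 5 degrees of turn. Its arguments: {"type":"object","properties":{"commands":{"type":"array"},"claw":{"type":"number"}},"required":["commands"]}

```bash
mkdir -p pics; cat > h.py <<'E'
import numpy as np,cv2,pickle
from cell import readout,eyes
def grab(n,tag):
    d=eyes.get_image(n); pickle.dump(d,open(f'pics/{tag}.pkl','wb')); cv2.imwrite(f'pics/{tag}.png',cv2.cvtColor(d['image'],cv2.COLOR_RGB2BGR)); return d
def load(tag): return pickle.load(open(f'pics/{tag}.pkl','rb'))
def ray(d,u,v):
    K=np.array(d['mtx'],float); k=float(np.ravel(d['k1'])[0])
    s=cv2.undistortPoints(np.array([[[u,v]]],float),K,np.array([k,0,0,0.]))[0,0]
    R=cv2.Rodrigues(np.array(d['rvec'],float))[0]; t=np.array(d['tvec'],float).ravel()
    return -R.T@t, R.T@np.array([s[0],s[1],1])
def onz(d,u,v,z):
    c,r=ray(d,u,v); return c+r*(z-c[2])/r[2]
def proj(d,P):
    return cv2.projectPoints(np.array(P,float).reshape(-1,1,3),np.array(d['rvec'],float),np.array(d['tvec'],float),np.array(d['mtx'],float),np.array([float(np.ravel(d['k1'])[0]),0,0,0]))[0].reshape(-1,2)
def tri(a,b):
    A=0;B=0
    for c,r in (a,b):
        r=r/np.linalg.norm(r);M=np.eye(3)-np.outer(r,r);A=A+M;B=B+M@c
    return np.linalg.solve(A,B)
E
python3 - <<'E'
from h import *
a=grab('scene','s0');b=grab('top','t0')
s=readout.read_state();print(s)
im=np.vstack([a['image'],b['image']]);print(im.shape)
for d in(a,b):print(ray(d,256,192))
cv2.imwrite('pics/s0b.png',cv2.resize(cv2.imread('pics/s0.png'),(800,600)));cv2.imwrite('pics/t0b.png',cv2.resize(cv2.imread('pics/t0.png'),(800,600)))
E
```

```text
{'clock': 0.1, 'qpos': array([-1.36282499,  0.62924236,  0.03846094,  1.5183007 , -0.02696027,
        0.9962722 , -0.01998326]), 'qd': array([ 9.55685082e-04, -2.41012015e-03,  1.64946160e-03, -4.80044625e-03,
       -8.72164124e-04,  1.67834382e-03,  4.03984195e-05]), 'tau': array([ 2.78406922e-03, -5.64531434e+01,  1.23029385e+00, -1.93974620e+01,
        1.12127163e-02,  5.33768543e-03,  2.48945184e-05]), 'eef_pos': array([175.57490752, 625.24901136, 230.47818842]), 'tool_rot': array([-1.57085623,  0.00170333,  1.29704947]), 'force': array([-0.0322902 ,  0.04428806,  0.46352741]), 'torque': array([-0.01406021, -0.01969032,  0.02197661]), 'width': 85.46998474228867}
(768, 512, 3)
(array([1224.75736498,   11.29511767,  773.64297648]), array([-0.71636954,  0.05286242, -0.69621117]))
(array([ 442.49228631,   38.62035871, 1115.70646957]), array([ 0.13395132, -0.01284035, -0.99091679]))
```

View pics/s0b.png

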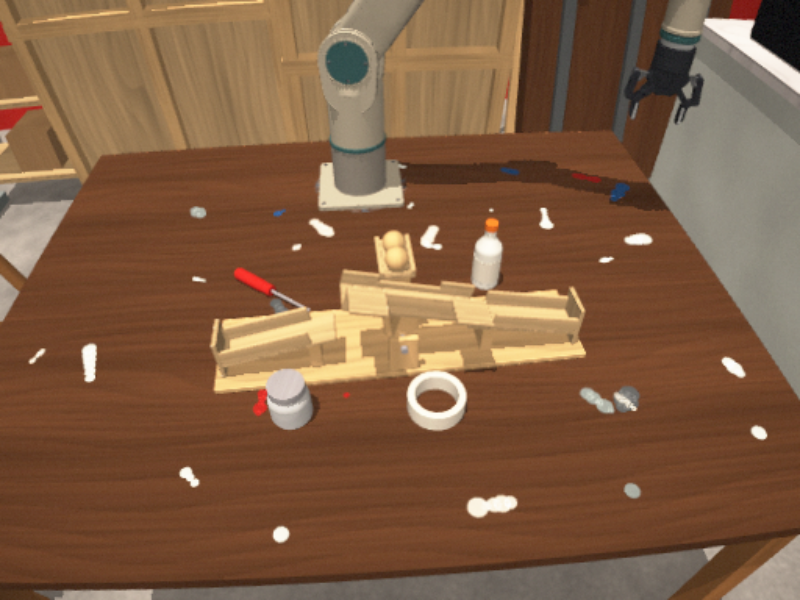

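View pics/t0b.png

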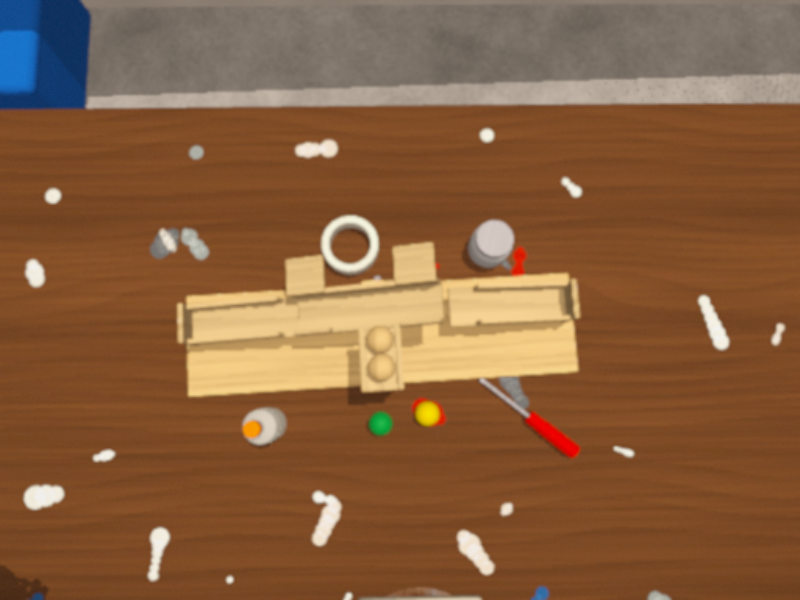

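The top view has four candidate balls, in 800x600 pixels. Two are wooden, on the ledge, at (380,340) and (380,368). The green one at (380,423) and the yellow one at (428,412) lie on the table. The wooden pair fits the description: beech-coloured, and one behind the other in the ledge channel. The gate's right (-y) plate at (414,262) looks raised. I'll measure and confirm in one enlarged crop.

```bash
python3 - <<'E'
from h import *
d=load('t0');s=load('s0');f=.64
o=lambda u,v,z:onz(d,u*f,v*f,z)
for n,u,v,z in [('front',380,340,181),('rear',380,368,182),('pr',414.5,262,192),('pl',305,274,149),('bl',188,397,12),('br',578,372,12),('green',380,423,20),('yel',428,412,20),('glue',265,428,0),('tin',493,238,80),('tape',350,245,36)]:print(n,o(u,v,z).round(1))
a=o(188,397,12);b=o(578,372,12);e=(a-b)[:2];print(np.linalg.norm(e));yv=e/np.linalg.norm(e);xv=np.array([yv[1],-yv[0]]);print('yaw',np.arctan2(xv[1],xv[0]))
mid=(a+b)[:2]/2;print('near mid',mid)
rear=o(380,368,182)[:2];org=rear+92*xv;print('org',org)
# overlay model points
def W(x,y,z):return [*(org+x*xv+y*yv),z]
def g(x,y,z,t=.26):return W(x,y*np.cos(t)+0-(z)*np.sin(-t)*1,70-y*np.sin(t)+z*np.cos(t))
pts=[W(-92,0,182),W(-34,0,162),W(0,309,46),W(0,-309,46),g(56,85,104),g(56,-85,104)]
print(np.round(pts,1))
ims=[]
for q,c in((d,(170,140,130,130)),(s,(205,135,130,130))):
    im=cv2.resize(q['image'],None,fx=6,fy=6,interpolation=cv2.INTER_CUBIC)
    for p in proj(q,pts):cv2.drawMarker(im,tuple(int(x*6+3) for x in p),(255,0,255),0,12,1)
    x,y,w,h=c; im=im[y*6:(y+h)*6,x*6:(x+w)*6];ims.append(cv2.resize(im,(400,400)))
cv2.imwrite('pics/c1.png',np.hstack(ims)[:,:,::-1])
E
```

```text
front [511.1  56.1 181. ]
rear [470.9  56.5 182. ]
pr [622.6   4.9 192. ]
pl [614.5 168.9 149. ]
bl [431.8 382.2  12. ]
br [ 464.7 -276.    12. ]
green [385.1  60.4  20. ]
yel [401.9 -19.6  20. ]
glue [378.4 254.7   0. ]
tin [ 682.9 -128.3   80. ]
tape [683.7 108.2  36. ]
659.0097434511256
yaw 0.0499487967888223
near mid [448.28711425  53.08820435]
org [562.81484959  61.06129714]
[[ 470.9   56.5  182. ]
 [ 528.9   59.4  162. ]
 [ 547.4  369.7   46. ]
 [ 578.2 -247.6   46. ]
 [ 613.3  172.6  148.7]
 [ 621.5    8.5  192.4]]
```

View pics/c1.png

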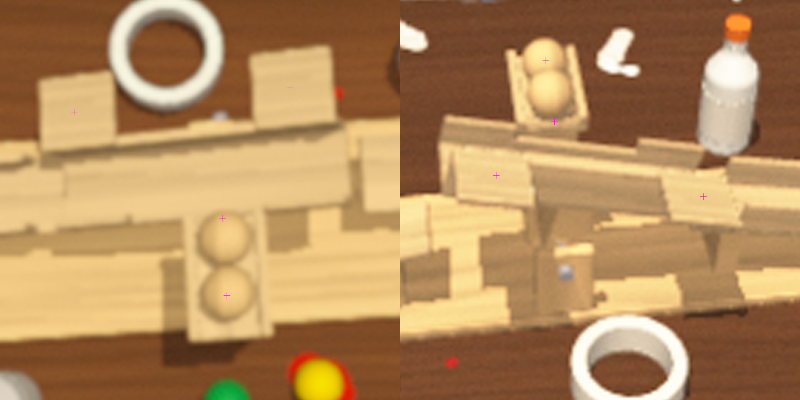

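The crop agrees with the fit: the model points fall on both plates and on the wooden balls. The right plate is raised, so the gate starts left-low and I press the right plate. First I align the yaw, raise the arm and close the fingers.

Call:
{"method": "apply_moves", "body": {
  "commands": [
    [[0,-0.25,0,0,-0.93,0],[0,-0.25,0,0,-0.93,0],[0,-0.25,0,0,-0.93,0],[0,-0.25,0,0,-0.93,0]]
  ],
  "claw": 0
}}

```text
clock: 0.43
eef_pos: [174.5, 622.2, 266.5]
tool_rot: [-1.568, 0.013, 1.635]
force: [-0.5, 0.3, -1.1]
width: 38.8
```

```bash
cat > go.py <<'E'
import sys,numpy as np
from scipy.spatial.transform import Rotation as R
from cell import readout
s=readout.read_state();p=s['eef_pos'];r=R.from_euler('xyz',s['tool_rot'])
org=np.array([562.8,59.5,0]);S=R.from_euler('z',.05)
# target in sorter coords x y z (mm)
t=org+S.apply([float(v) for v in sys.argv[1:4]])
tg=R.from_euler('xyz',[-np.pi/2,0,1.6208])
print('t',round(s['clock'],2),'sorter pos',S.inv().apply(p-org).round(1),'F',s['force'].round(1),'w',round(s['width'],1))
print('shift units',(r.inv().apply(t-p)/40).round(3),'turn units',np.degrees((r.inv()*tg).as_rotvec()/5).round(3),'q',s['qpos'].round(2))
E
python3 go.py 58 -74 250
```

```text
t 0.43 sorter pos [-359.7  581.4  266.5] F [-0.5  0.3 -1.1] w 38.8
shift units [-16.521   0.588 -10.215] turn units [-0.035  0.159 -0.144] q [-1.31  0.6  -0.05  1.47  0.03  1.09  0.27]
```

Call:
{"method": "apply_moves", "body": {
  "commands": [
    [[-0.8,0,-0.5,0,0,0],[-0.8,0,-0.5,0,0,0],[-0.8,0,-0.5,0,0,0],[-0.8,0,-0.5,0,0,0],[-0.8,0,-0.5,0,0,0],[-0.8,0,-0.5,0,0,0],[-0.8,0,-0.5,0,0,0],[-0.8,0,-0.5,0,0,0]]
  ]
}}

```text
clock: 1.1
eef_pos: [349.3, 377.3, 265.4]
tool_rot: [-1.561, 0.006, 1.659]
force: [0.8, 0.9, -0.3]
width: -0.1
```

```bash
python3 go.py 58 -74 250
```

```text
t 1.1 sorter pos [-197.4  328.1  265.4] F [ 0.8  0.9 -0.3] w -0.1
shift units [-10.285   0.385  -6.002] turn units [-0.116  0.434 -0.07 ] q [-0.85  0.4  -0.04  1.84  0.02  0.92  0.76]
```

Call:
{"method": "apply_moves", "body": {
  "commands": [
    [[-0.8,0,-0.5,0,0.15,0],[-0.8,0,-0.5,0,0.15,0],[-0.8,0,-0.5,0,0.1,0],[-0.8,0,-0.5,0,0,0],[-0.8,0,-0.5,0,0,0],[-0.8,0,-0.5,0,0,0],[-0.8,0,-0.5,0,0,0],[-0.8,0,-0.5,0,0,0]]
  ]
}}

```text
clock: 1.77
eef_pos: [529.2, 116.7, 264.0]
tool_rot: [-1.557, 0.008, 1.623]
force: [1.3, 0.7, 0.3]
width: -0.0
```

```bash
python3 go.py 58 -74 250
```

```text
t 1.77 sorter pos [-30.7  58.8 264. ] F [1.3 0.7 0.3] w -0.0
shift units [-3.321  0.347 -2.215] turn units [-0.153  0.025 -0.088] q [-0.3   0.44  0.04  1.77 -0.01  0.95  1.37]
```

Call:
{"method": "apply_moves", "body": {
  "commands": [
    [[-0.8,0,-0.55,-0.1,0,-0.1],[-0.8,0,-0.55,0,0,0],[-0.8,0,-0.55,0,0,0],[-0.8,0.1,-0.55,0,0,0],[0,0.1,0,0,0,0],[0,0,0,0,0,0]]
  ]
}}

```text
clock: 2.27
eef_pos: [629.4, -25.7, 252.6]
tool_rot: [-1.565, 0.005, 1.609]
force: [-0.5, 0.8, -0.0]
width: 0.0
```

```bash
python3 go.py 58 -74 215; python3 - <<'E'
from h import *
d=grab('wrist','w1');s=grab('scene','s1')
print(ray(d,256,192))
c=cv2.resize(s['image'][120:270,130:380],(500,300))
cv2.imwrite('pics/w1.png',np.vstack([cv2.resize(d['image'],(400,300)),c[:,:400]])[:,:,::-1])
E
```

```text
t 2.27 sorter pos [ 62.3 -88.4 252.6] F [-0.5  0.8 -0. ] w 0.0
shift units [0.364 0.939 0.106] turn units [-0.063 -0.132 -0.057] q [-0.04  0.58  0.06  1.55 -0.03  1.02  1.63]
(array([557.91263948, -29.4230279 , 395.25111487]), array([ 0.27041246,  0.00954918, -0.96273537]))
```

View pics/w1.png

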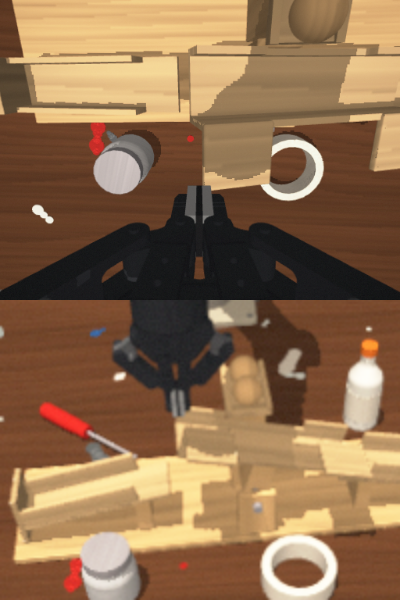

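The wrist view shows the fingertips (200,188) just outside the raised right plate (205–270, 122–188), matching the estimate. I shift 16 mm inward, then go down.

Call:
{"method": "apply_moves", "body": {
  "commands": [
    [[0.35,0.2,0.1,0,0,0],[0.05,0.3,0,0,0,0],[0,0.2,0,0,0,0],[0,0.1,0,0,0,0],[0,0,0,0,0,0]]
  ]
}}

```text
clock: 2.78
eef_pos: [622.1, -1.9, 221.8]
tool_rot: [-1.567, 0.003, 1.619]
force: [-0.1, -0.9, 0.3]
width: 0.4
```

```bash
python3 go.py 58 -74 170
```

```text
t 2.78 sorter pos [ 56.2 -64.3 221.8] F [-0.1 -0.9  0.3] w 0.4
shift units [-0.238  1.295 -0.052] turn units [-0.048 -0.019 -0.03 ] q [-0.07  0.6   0.05  1.61 -0.03  0.94  1.6 ]
```

Call:
{"method": "apply_moves", "body": {
  "commands": [
    [[-0.1,0.2,0,0,0,0],[-0.08,0.2,0,0,0,0],[0,0.2,0,0,0,0],[0,0.2,0,0,0,0],[0,0.2,0,0,0,0],[0,0.2,0,0,0,0],[0,0.2,0,0,0,0],[0,0,0,0,0,0]]
  ]
}}

```text
clock: 3.45
eef_pos: [626.7, -19.9, 165.9]
tool_rot: [-1.578, 0.015, 1.614]
force: [-0.7, 0.1, -0.3]
width: 0.0
```

```bash
python3 go.py 58 -80 160
```

```text
t 3.45 sorter pos [ 59.8 -82.5 165.9] F [-0.7  0.1 -0.3] w 0.0
shift units [0.064 0.147 0.047] turn units [ 0.081 -0.073 -0.169] q [-0.05  0.66  0.05  1.66 -0.02  0.81  1.62]
```

Call:
{"method": "apply_moves", "body": {
  "commands": [
    [[0,-0.6,0,0,0,0],[0,-0.8,0,0,0,0],[0,-0.8,0,0,0,-0.1],[0,-0.5,0,0,0,0],[0,0,0,0,0,0]]
  ]
}}

```text
clock: 3.87
eef_pos: [623.0, -18.2, 271.1]
tool_rot: [-1.566, 0.003, 1.612]
force: [0.6, 1.0, -0.1]
width: 0.2
```

```bash
python3 go.py -150 -2 270; python3 - <<'E'
from h import *
s=grab('scene','s2')
cv2.imwrite('pics/c2.png',cv2.resize(s['image'][120:270,130:380],(800,480))[:,:,::-1])
E
```

```text
t 3.87 sorter pos [ 56.3 -80.6 271.1] F [ 0.6  1.  -0.1] w 0.2
shift units [1.922 0.049 5.173] turn units [-0.057 -0.096 -0.032] q [-0.05  0.55  0.06  1.54 -0.03  1.05  1.62]
```

View pics/c2.png

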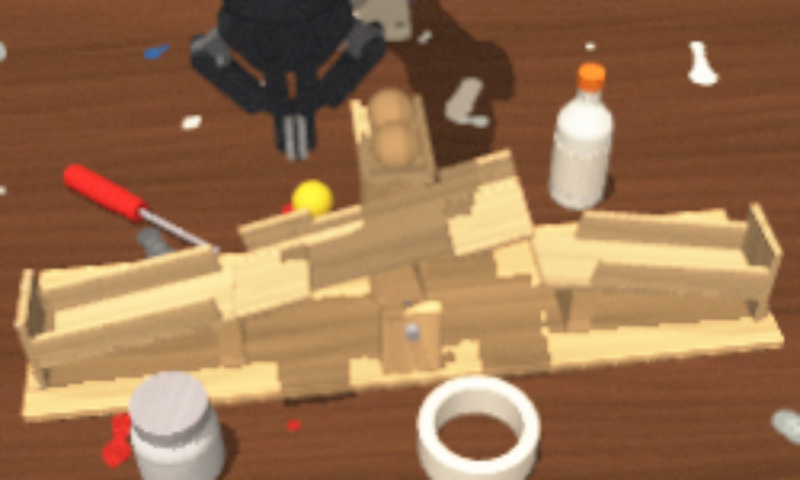

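The gate is now tipped right-low (the left plate is raised at about (490,200)), and both balls are still on the ledge. Next I move behind the ledge.

Call:
{"method": "apply_moves", "body": {
  "commands": [
    [[0.3,0,0.8,0,0,0],[0.3,0,0.8,0,0,0],[0.3,0,0.8,0,0,0],[0.3,0,0.8,0,0,0],[0.3,0,0.8,0,0,0],[0.3,0,0.7,0,0,0],[0.1,0,0.3,0,0,0],[0,0,0,0,0,0]]
  ]
}}

```text
clock: 4.58
eef_pos: [402.4, 51.9, 257.0]
tool_rot: [-1.543, 0.003, 1.613]
force: [-0.4, 0.0, -0.5]
width: 0.2
```

```bash
python3 go.py -148 -2 179
```

```text
t 4.58 sorter pos [-160.6    0.4  257. ] F [-0.4  0.  -0.5] w 0.2
shift units [-0.052  1.94  -0.369] turn units [-0.322 -0.094 -0.037] q [-0.22  0.26  0.03  2.09 -0.01  0.82  1.43]
```

Call:
{"method": "apply_moves", "body": {
  "commands": [
    [[-0.05,0.3,-0.1,-0.3,0,0],[0,0.4,-0.1,0,0,0],[0,0.4,-0.05,0,0,0],[0,0.35,0,0,0,0],[0,0.2,0,0,0,0],[0,0,0,0,0,0]]
  ]
}}

```text
clock: 5.08
eef_pos: [414.4, 49.8, 184.0]
tool_rot: [-1.568, 0.003, 1.614]
force: [-0.6, -0.4, 0.1]
width: 0.1
```

```bash
python3 go.py -125 -2 179;python3 - <<'E'
from h import *
s=grab('top','t3');w=grab('wrist','w3')
cv2.imwrite('pics/c3.png',np.hstack([cv2.resize(s['image'][170:290,180:300],(400,400)),cv2.resize(w['image'],(400,400))])[:,:,::-1])
E
```

```text
t 5.08 sorter pos [-148.7   -2.3  184. ] F [-0.6 -0.4  0.1] w 0.1
shift units [ 0.011  0.123 -0.592] turn units [-0.027 -0.084 -0.039] q [-0.21  0.38  0.03  2.18 -0.01  0.58  1.44]
```

View pics/c3.png

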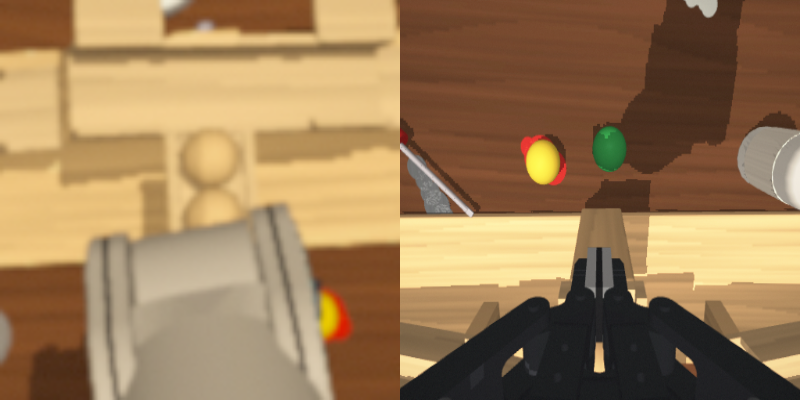

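The fingertips (600,255 in the right panel) are centred on the ledge, behind both balls. I push forward slowly.

Call:
{"method": "apply_moves", "body": {
  "commands": [
    [[0,0.08,-0.15,0,0,0],[0,0,-0.15,0,0,0],[0,0,-0.15,0,0,0],[0,0,-0.12,0,0,0],[0,0,-0.12,0,0,0],[0,0,-0.12,0,0,0]]
  ]
}}

```text
clock: 5.68
eef_pos: [452.8, 51.4, 183.5]
tool_rot: [-1.575, 0.003, 1.613]
force: [0.1, -0.2, -0.5]
width: -0.2
```

```bash
python3 go.py -85 -2 180
```

```text
t 5.68 sorter pos [-110.3   -2.6  183.5] F [ 0.1 -0.2 -0.5] w -0.2
shift units [ 0.02   0.089 -0.632] turn units [ 0.045 -0.091 -0.03 ] q [-0.2   0.43  0.03  2.1  -0.02  0.61  1.45]
```

Call:
{"method": "apply_moves", "body": {
  "commands": [
    [[0,0.05,-0.12,0,0,0],[0,0.03,-0.12,0,0,0],[0,0,-0.12,0,0,0],[0,0,-0.12,0,0,0],[0,0,0,0,0,0]]
  ]
}}

```text
clock: 6.1
eef_pos: [476.1, 52.5, 180.5]
tool_rot: [-1.577, 0.002, 1.613]
force: [0.2, -0.5, -0.4]
width: 0.2
```

```bash
python3 go.py -60 -2 180
```

```text
t 6.1 sorter pos [-87.   -2.6 180.5] F [ 0.2 -0.5 -0.4] w 0.2
shift units [ 0.021  0.017 -0.674] turn units [ 0.075 -0.09  -0.026] q [-0.19  0.46  0.03  2.04 -0.02  0.63  1.46]
```

Call:
{"method": "apply_moves", "body": {
  "commands": [
    [[0,0,-0.12,0,0,0],[0,0,-0.12,0,0,0],[0,0,-0.12,0,0,0],[0,0,-0.12,0,0,0],[0,0,-0.12,0,0,0],[0,0,0,0,0,0]]
  ]
}}

```text
clock: 6.6
eef_pos: [501.8, 53.6, 180.5]
tool_rot: [-1.576, 0.002, 1.613]
force: [0.1, -0.8, -1.6]
width: -0.4
```

```bash
python3 go.py -45 -2 180;python3 - <<'E'
from h import *
s=grab('scene','s4')
cv2.imwrite('pics/c4.png',cv2.resize(s['image'][120:270,130:380],(800,480))[:,:,::-1])
E
```

```text
t 6.6 sorter pos [-61.3  -2.9 180.5] F [ 0.1 -0.8 -1.6] w -0.4
shift units [ 0.025  0.015 -0.406] turn units [ 0.057 -0.089 -0.028] q [-0.18  0.49  0.03  1.98 -0.02  0.67  1.47]
```

View pics/c4.png

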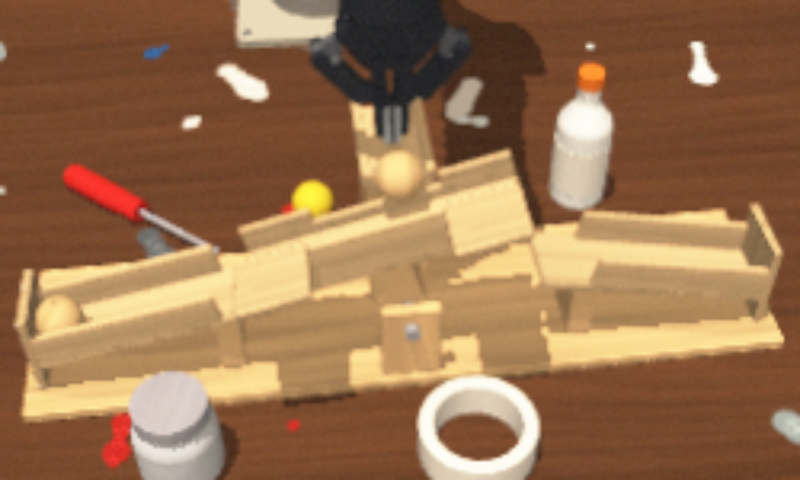

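The front ball is in the right chute's end (60,315), and the rear ball is at the lip (400,175), perhaps already falling. I wait briefly, then look again.

Call:
{"method": "apply_moves", "body": {
  "commands": [
    [[0,0,0,0,0,0],[0,0,0,0,0,0],[0,0,0,0,0,0],[0,0,0,0,0,0],[0,0,0,0,0,0],[0,0,0,0,0,0],[0,0,0,0,0,0]]
  ]
}}

```text
clock: 7.23
eef_pos: [500.3, 53.5, 180.4]
tool_rot: [-1.574, 0.002, 1.613]
force: [-0.2, -0.7, -0.2]
width: 0.0
```

```bash
python3 go.py -45 -2 180;python3 - <<'E'
from h import *
s=grab('scene','s5')
cv2.imwrite('pics/c5.png',cv2.resize(s['image'][120:270,130:380],(800,480))[:,:,::-1])
E
```

```text
t 7.23 sorter pos [-62.7  -2.9 180.4] F [-0.2 -0.7 -0.2] w 0.0
shift units [ 0.026  0.011 -0.443] turn units [ 0.039 -0.088 -0.029] q [-0.18  0.49  0.03  1.98 -0.02  0.67  1.47]
```

View pics/c5.png

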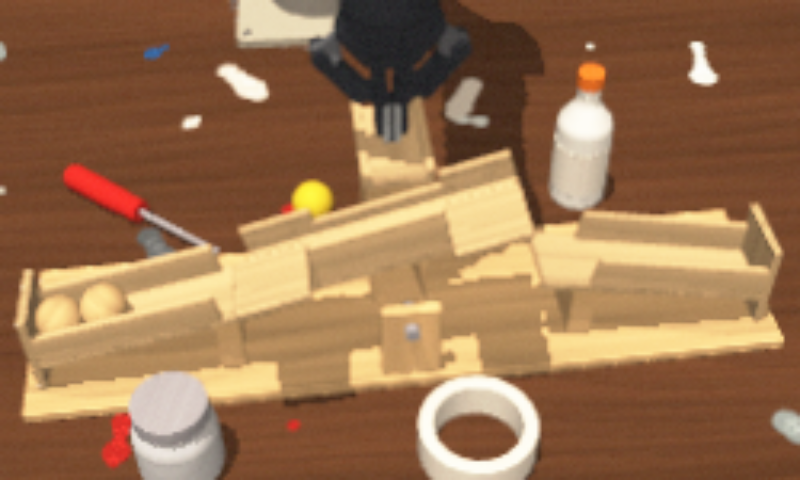

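Both balls lie at the end of the right chute, at (58,315) and (103,302). I raise the arm clear and let the balls settle.

Call:
{"method": "apply_moves", "body": {
  "commands": [
    [[0,-0.4,0,0,0,0],[0,-0.6,0,0,0,0],[0,-0.6,0,0,0,0],[0,-0.3,0,0,0,0],[0,0,0,0,0,0],[0,0,0,0,0,0],[0,0,0,0,0,0],[0,0,0,0,0,0]]
  ]
}}

```text
clock: 7.95
eef_pos: [498.1, 53.4, 257.2]
tool_rot: [-1.569, 0.003, 1.613]
force: [0.1, -0.4, -0.2]
width: -0.2
```

Call:
{"method": "apply_moves", "body": {
  "commands": [
    [[0,0,0,0,0,0],[0,0,0,0,0,0],[0,0,0,0,0,0],[0,0,0,0,0,0],[0,0,0,0,0,0],[0,0,0,0,0,0],[0,0,0,0,0,0],[0,0,0,0,0,0]]
  ]
}}

```text
clock: 8.62
eef_pos: [496.0, 53.1, 253.4]
tool_rot: [-1.562, 0.004, 1.613]
force: [-0.5, -0.4, -0.1]
width: -0.1
```

```bash
python3 - <<'E'
from h import *
from cell import finish_job
a=load('s5');s=grab('scene','s6')
# change vs s5 inside the chute, and ball positions from crop pixels
print('chute diff',np.abs(s['image'][200:240,132:205].astype(int)-a['image'][200:240,132:205]).max(), readout.read_state()['force'].round(1))
org=np.array([562.8,59.5]);c,sn=np.cos(.05),np.sin(.05)
for u,v in((58,315),(103,302)):
    p=onz(s,130+u/3.2,120+v/3.2,72)[:2]-org; print(c*p[0]+sn*p[1],-sn*p[0]+c*p[1])
print(finish_job())
E
```

```text
chute diff 36 [-1.   1.2 -0.1]
3.586282494755773 -288.3460329333911
-6.552094921882107 -251.4998724601625
the job is handed in; nothing more can be done
None
```

The job is done and handed in, at about 8.7 s on the robot's clock. I pressed down the raised right thumb plate until the gate rocked over to right-low. Then I pushed the two wooden balls off the ledge from behind, and both rolled down the right chute by themselves.

- **Balls:** my last measurement puts their centres at about y -288 and -251 mm in the sorter frame (x +4 and -7 mm), close to the expected -285 and -245.
- **Gate and bystanders:** in the last picture I viewed, taken before the arm rose, the gate rested right-low. The glue, tape, tin and screwdriver looked unmoved.
- **Arm:** it ended about 75 mm above its pushing height, at z ≈ 253 mm, with about 1 N or less on each force axis, which is noise level.
- **Not fully settled:** comparing the chute just before and after the arm rose gave a largest pixel change of 36. That could be shifting shadow, noise or slight settling. I did not look into it, so it does not prove that the balls were completely still.

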